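Slow the stirrer and cap its bottle for venting

ROBOT

A 7-joint arm with a two-finger parallel gripper is mounted at the origin on the work surface. World frame = base frame: x ahead of the robot, y to its left, z up, the work surface at z = 0. Lengths are in m, angles in rad, forces in N, time in s.
With the tool pointing down it reaches from about 0.425 to 1.025 m from the base axis. Payload 3.6 kg.
Tool frame: the origin (TCP) lies between the finger pads; the fingertips stand 19 mm ahead of it and the grasp point (between the pads) is the TCP (robot.tcp_to_tips is the distance from the TCP to the fingertips, in m); z points along the fingers, y is the line along which they close (so a half turn about z gives the same grasp; the last joint's range is limited). The gripper opens to 85 mm and grips with 20 to 120 N. Pads are 22 mm wide; open, the fingers measure 114 mm over their backs; the gripper's body (76 mm by 85 mm) begins 54 mm behind the grasp point. The pads swing forward as they close: fully open they stand 13 mm farther back than shut.
Start: joints at [1.185, 0.591, 0.048, 1.609, -0.033, 0.943, -0.034], TCP at [0.209, -0.694, 0.25] pointing down, gripper open.
Joint ranges: [-2.69, 2.69], [-0.47, 2.24], [-1.27, 1.36], [0.19, 2.51], [-1.53, 4.68], [0.08, 2.07], [-3.09, 3.09]. Speed limits (rad/s): [2.57, 2.57, 3.14, 3.14, 3.14, 3.14, 3.14].

INTERFACE

Orientations are given as [roll, pitch, yaw] about the fixed x, y, z axes, in that order (R = Rz(yaw) Ry(pitch) Rx(roll)).
In Python, from plant import robot, eyes, ticket, telemetry gives the robot as it stands (robot), with the cameras (eyes), the job (ticket) and the readings (telemetry).
- The arm moves only by the shell command python3 steer.py [OPENING], which reads ROWS from standard input. ROWS is a JSON object whose key "deltas" holds a list of rows, 1 to 12 of them, each of 6 numbers: dx, dy, dz in m, then a rotation vector rx, ry, rz in rad; each row shifts and turns the commanded pose from where the row before left it, along the tool's axes as they then stand; what a row does not reach is not made up. A row lasts 1/10 s, in which the tool goes at most 0.05 m and 0.15 rad, less where a joint would pass 70% of its speed; a pose out of reach is approached as far as the arm can. OPENING is the finger opening in m, set as the command begins (- or left out keeps the last). The fingers move at their own pace and stop on an object; the grip force is fixed at half the most. Time passes only in rows, so rows that do not move let the fingers close. It prints the time, the measured TCP pose, the force, the opening and the grip force at its end. Input that does not fit is refused with a message, and nothing moves.
- telemetry.sense(): the state, without advancing time (a new reading comes with each control period).
- eyes.capture(name): name is "scene" or "top"; returns the picture (480x640x3 uint8, red, green, blue); there is no depth.
- eyes.camera_params(name): a dict with "camera_matrix" (3x3 intrinsics, pixels), "origin" and "rotation" of the camera in the world. Camera axes: x right, y down, z forward; pixel columns grow to the right and rows downward; lengths in m; the calibration is good to about 2 mm. A picture is of the moment at which its call begins. camera_params takes no time and is no camera call.
- ticket.finish_job(): hands the job in; it is judged then, once.
The state is a dict: "clock": time; "joint_positions": joint angles; "dq": joint speeds; "joint_torque": joint torques, N m; "tool_pos": TCP position; "eef_rot": TCP orientation; "force": force on the tool from outside, world axes, zero at the start; "moment": the same for the moment, N m; "width": finger opening in m; "finger_force": force on a finger pad.
Only numpy, scipy, OpenCV 4.12 (cv2) and the standard library are available. Lean on these libraries where they do the work, as an engineer would, in place of code of your own. Each camera call takes 0.05 s, during which the arm holds its last target. There are 200 camera calls.

TASK

Slide the fader on the stirrer's speed control to the long scale mark. Then screw the cap of the bottle on the stirrer all the way down until it bottoms out, back it off a quarter turn so that the bottle can vent, and finish while still holding the cap there in the gripper. Leave the other things on the bench where they are.

Things in the scene. Friction and masses are not known exactly. Their poses are not given: they have to be found in the camera images.
- stirrer: magnetic stirrer, a white box 140 x 140 x 41 mm with a round steel plate on top, fixed to the bench; a 76 mm wide glass bottle is clamped upright on its middle (plate top 46 mm above the bench, bottle shoulder 98 to 116 mm above the bench, neck 36 mm across). Origin: centre of the underside, on the bottle's axis; z up.
- screw_cap: the bottle's ribbed round screw cap, 47 mm across (49 over the ribs), 26 mm high, already started on the bottle's thread and carried by it. Origin: centre of its underside, on the bottle's axis, 122 mm above the bench when fully home; z up, turns with the cap. Turning takes about 0.06 N m.
- cap_top (a point): centre of the cap's flat top, 148 mm above the bench when the cap is fully home; a 30 mm long low moulded bar on the top, along the cap's own x, shows how it is turned.
- cap_angle (a joint): turn of the cap in rad: 0 is bottomed out (a hard stop), it grows as the cap is unscrewed (anticlockwise seen from above, the right-hand thread raises it 6 mm per full turn), 4.6 is the other hard stop. It starts 2.2 to 3.8, so several grasps may be needed; the cap stays where it is left.
- control: the stirrer's speed control, a white box 100 (x) x 180 (y) x 46 mm high, fixed to the bench, with a straight fader track along the middle of its top, along its own y. Origin: centre of the underside; z up.
- fader (a joint): travel of the fader grip along the track in m, towards the control's own +y: 0 at one end, 0.090 at the other; the long mark is at 0.030. It starts at 0.055 to 0.088. It slides with about 1.5 N of friction and stays where it is left.
- fader_top (a point): centre of the top of the fader grip, a black block 24 (x) x 16 (y, along the track) x 32 mm high with a white line across its middle; its top is 79.5 mm above the bench, the box's top 46 mm.
- long_mark (a point): point of the track, on the box's top, level with the one long bold scale line (it runs out to both sides of the track; the other scale lines are short).
- petri_dish: bystander: closed round clear dish, 90 across, 16 mm high, standing loose on the bench. Origin: centre of its underside.
- amber_bottle: bystander: small brown glass bottle with a blue cap, 48 across, 95 mm high, standing loose on the bench. Origin: centre of its underside.
- slide_box: bystander: flat grey box 90 x 55 x 30 mm high, standing loose on the bench. Origin: centre of its underside.
- beaker: bystander: open glass beaker, 68 across, 90 mm high, standing loose on the bench. Origin: centre of its underside.
- wash_bottle: bystander: white plastic bottle with a blue cap, 64 across, 150 mm high, standing loose on the bench. Origin: centre of its underside.
- weigh_pot: bystander: small open white pot, 60 across, 40 mm high, standing loose on the bench. Origin: centre of its underside.

How it is judged:
On the way, in this order (a step that is already met when the one before it is completed fails the run):
1. the fader stands at the long mark (within 6 mm) (value of joint fader between 0.024 and 0.036 m), for 0.3 s.
2. the cap is screwed down until it bottoms out (within 5 degrees of its stop), the fader still at its mark (all of step 1 and value of joint cap_angle below 0.09 rad), for 0.2 s.
At the end, for the whole second after the job is handed in: the fader stands within 6 mm of the long mark, the cap is a quarter turn (90 degrees, give or take 17) back from its stop and still, and the gripper's fingers still hold it with more than 2 N (all of step 1 and value of joint cap_angle between 1.27 and 1.87 rad and velocity of joint cap_angle between -0.1 and 0.1 rad/s and contact force between the fingers and screw_cap above 2 N); the arm keeps its last pose, push and grip.
It fails at once if a bystander is pushed more than 30 mm or knocked over (distance of any of petri_dish, amber_bottle, slide_box, beaker, wash_bottle, weigh_pot from where it was at the start of the episode above 0.03 m or angle between any of petri_dish, amber_bottle, slide_box, beaker, wash_bottle, weigh_pot's own z axis and vertical above 0.5 rad).
It also fails if it takes over 64 s, if anything falls off the work surface, if the arm or the gripper's body presses on something with over 40 N, if the wrist force passes 120 N, or if a joint passes its speed limit or range.

## Working session

There is one attempt and no reset: what is moved stays moved. The work goes in short steps, Python scripts to look and compute and a shell command to move; the robot and the scene stay as the last step left them, time stands still between calls to the robot, and variables do not carry over. Pictures are saved under pics/ and viewed, at most 10 in all, crops included, and the job is handed in when it is done.

```bash
ls; mkdir -p pics; python3 - <<'E'
from plant import robot, eyes, ticket, telemetry
import cv2
for n in("scene","top"):
    cv2.imwrite(f"pics/{n}0.png",eyes.capture(n)[:,:,::-1]); p=eyes.camera_params(n); print(n,p)
s=telemetry.sense(); print(s)
E
```

```text
pics
plant.py
steer.py
scene {'camera_matrix': array([[500.14166973,   0.        , 317.76814429],
       [  0.        , 500.14166973, 244.05569548],
       [  0.        ,   0.        ,   1.        ]]), 'origin': array([ 1.38161862, -0.20967314,  1.25080571]), 'rotation': array([-2.52928124, -0.00328496,  1.2766586 ])}
top {'camera_matrix': array([[572.66496139,   0.        , 316.60638905],
       [  0.        , 572.66496139, 238.53969711],
       [  0.        ,   0.        ,   1.        ]]), 'origin': array([0.31620474, 0.01815724, 1.40538713]), 'rotation': array([-2.91275326e+00, -9.97310265e-04, -1.57028711e+00])}
{'clock': 0.1, 'joint_positions': array([ 1.18449043,  0.59204063,  0.04828845,  1.60971867, -0.03329437,
        0.94270504, -0.0336866 ]), 'dq': array([ 0.00052084, -0.00037545,  0.00155818, -0.00294101, -0.00152852,
       -0.00030821, -0.00193249]), 'joint_torque': array([ 5.07470628e-03, -5.49994147e+01,  1.55302484e+00, -1.98824519e+01,
        9.70269291e-03,  3.83295876e-03,  6.63221542e-06]), 'tool_pos': array([ 0.20907406, -0.6934448 ,  0.24923602]), 'eef_rot': array([-3.13952835e+00,  1.12083069e-04,  2.92915517e-01]), 'force': array([-0.62053256,  0.26461249, -0.32232435]), 'moment': array([-0.01273742, -0.01521789,  0.03842958]), 'finger_force': 0.0, 'width': 0.08560197237920361}
```

View pics/scene0.png

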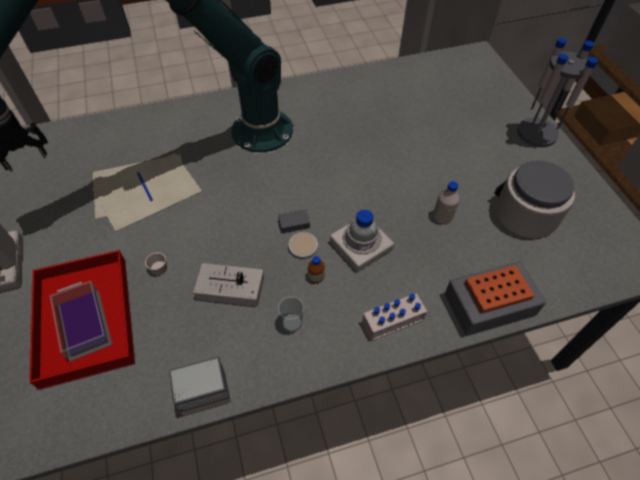

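View pics/top0.png

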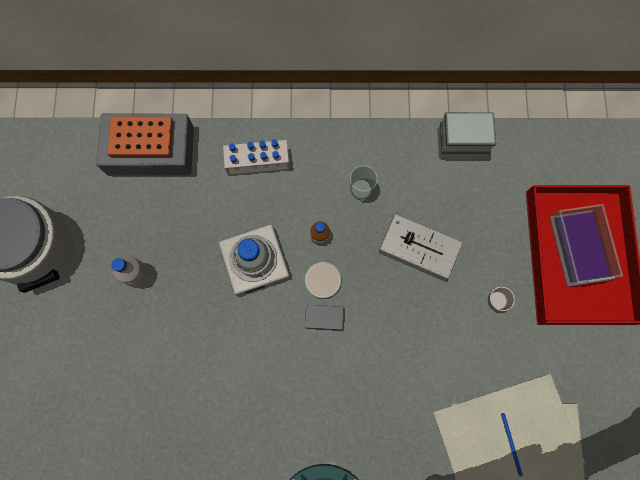

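The scene view shows the control at about (229,284) with its fader at (240,279), and the stirrer with its blue cap at (365,218). In the top view the control is at (420,247) with the fader near (408,238), and the cap is at (248,250). I'll enlarge both crops from the top view.

```bash
python3 - <<'E'
import cv2,numpy as np
t=cv2.imread("pics/top0.png")
a=cv2.resize(t[205:290,370:470],(700,595),interpolation=cv2.INTER_CUBIC)
b=cv2.resize(t[225:275,223:273],(400,400),interpolation=cv2.INTER_CUBIC)
cv2.imwrite("pics/ctrl.png",a);cv2.imwrite("pics/cap.png",b)
E
```

```text
(no output)
```

View pics/ctrl.png

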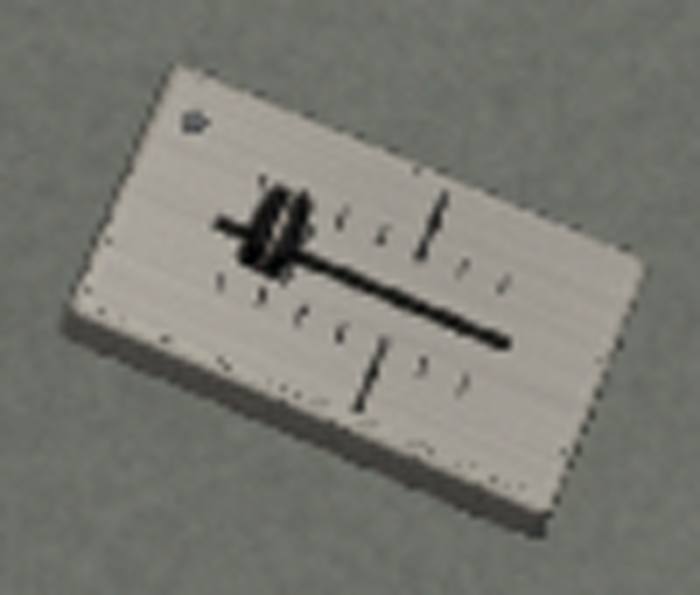

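The crop shows the box-top corners at (180,68), (643,262), (547,515) and (72,305). The long mark's outer ends are at (445,192) and (360,408), and the track runs from (217,222) to (508,345). The grip's white line is centred at about (279,229).

```bash
cat > h.py <<'E'
import cv2,numpy as np
from plant import robot, eyes, ticket, telemetry
from scipy.spatial.transform import Rotation as Ro
def ray(n,uv):
    p=eyes.camera_params(n); d=np.linalg.inv(p["camera_matrix"])@np.array([*uv,1.])
    return np.array(p["origin"]),Ro.from_euler("xyz",p["rotation"]).as_matrix()@d
def plane(n,uv,z):
    o,d=ray(n,uv); return o+d*(z-o[2])/d[2]
def blue(img,box):
    x0,y0,x1,y1=box; h=cv2.cvtColor(img[y0:y1,x0:x1],cv2.COLOR_BGR2HSV)
    m=cv2.inRange(h,(100,120,50),(130,255,255)); return m
E
python3 - <<'E'
from h import *
f=lambda u,v:((u+.5)/7-.5+370,(v+.5)/7-.5+205)
np.set_printoptions(precision=4,suppress=True)
C=[plane("top",f(*c),.046)[:2] for c in[(180,68),(643,262),(547,515),(72,305)]]
print("corners",C,[np.linalg.norm(C[i]-C[i-1]) for i in range(4)],"ctr",np.mean(C,0))
e1,e2=[plane("top",f(*c),.046)[:2] for c in[(445,192),(360,408)]]
t1,t2=[plane("top",f(*c),.046)[:2] for c in[(217,222),(508,345)]]
m=(e1+e2)/2; g=plane("top",f(279,229),.0795)[:2]
y=(t1-t2)/np.linalg.norm(t1-t2)
y2=(C[0]-C[1]+C[3]-C[2]);y2/=np.linalg.norm(y2); x2=np.array([y2[1],-y2[0]])
print("mark",m,"track",t1,t2,np.linalg.norm(t1-t2),"y",y,y2,"yaw y",np.degrees(np.arctan2(y2[1],y2[0])))
print("grip",g,"travel",.03+(g-m)@y2,"lateral",(g-m)@x2, "ctr rel",(np.mean(C,0)-m)@y2,(np.mean(C,0)-m)@x2)
for n,b in(("top",(223,225,280,275)),("scene",(350,205,380,235))):
    im=cv2.imread(f"pics/{n}0.png"); k=blue(im,b); M=cv2.moments(k,True)
    c=(M["m10"]/M["m00"]+b[0],M["m01"]/M["m00"]+b[1]); print(n,c,M["m00"],cv2.boundingRect(k),plane(n,c,.148),plane(n,c,.14))
E
```

```text
corners [array([ 0.6943, -0.1767]), array([ 0.6244, -0.3356]), array([ 0.5355, -0.2976]), array([ 0.609 , -0.1366])] [np.float64(0.09423182247985021), np.float64(0.1735763401470002), np.float64(0.09670536402007046), np.float64(0.1769995654308257)] ctr [ 0.6158 -0.2367]
mark [ 0.6111 -0.2515] track [ 0.6386 -0.1879] [ 0.595  -0.2872] 0.10848186163944092 y [0.4026 0.9154] [0.4089 0.9126] yaw y 65.86498567484108
grip [ 0.6283 -0.2038] travel 0.08050374723289178 lateral -0.0038314305077430423 ctr rel 0.015451990043827172 -0.0017647863782685562
top (248.05263157894737, 249.59736842105264) 380.0 (14, 14, 23, 22) [0.5835 0.1709 0.148 ] [0.5852 0.1719 0.14  ]
scene (364.41255605381167, 217.36322869955157) 223.0 (6, 5, 17, 17) [0.5915 0.1699 0.148 ] [0.5858 0.1727 0.14  ]
```

View pics/cap.png

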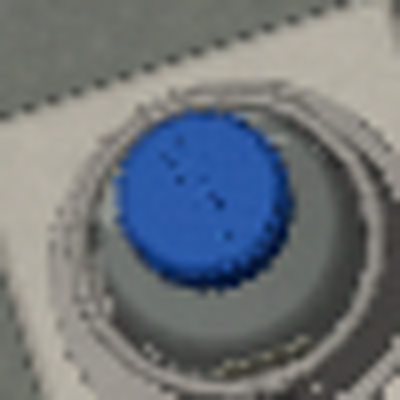

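The control measures up: the box is about 0.175 x 0.095 m, the mark sits 15 mm from its centre as expected, and the fader travel is about 0.080. The two cap rays agree at a height of 0.14, giving a cap axis near (0.586, 0.172). I'm moving towards the fader.

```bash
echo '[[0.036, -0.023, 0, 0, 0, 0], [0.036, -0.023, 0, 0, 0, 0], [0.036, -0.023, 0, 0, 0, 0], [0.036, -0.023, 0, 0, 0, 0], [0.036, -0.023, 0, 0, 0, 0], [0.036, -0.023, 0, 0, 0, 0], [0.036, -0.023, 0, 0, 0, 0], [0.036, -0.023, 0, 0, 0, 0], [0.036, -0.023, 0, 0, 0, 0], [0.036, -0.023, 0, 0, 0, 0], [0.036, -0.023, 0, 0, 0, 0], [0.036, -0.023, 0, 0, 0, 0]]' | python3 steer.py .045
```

```text
refused: ROWS must be an object with the rows under "deltas". Nothing was moved.
```

I used the wrong layout. The manual says an object with the rows under "deltas"; once more.

```bash
echo '{"deltas": [[0.036, -0.023, 0, 0, 0, 0], [0.036, -0.023, 0, 0, 0, 0], [0.036, -0.023, 0, 0, 0, 0], [0.036, -0.023, 0, 0, 0, 0], [0.036, -0.023, 0, 0, 0, 0], [0.036, -0.023, 0, 0, 0, 0], [0.036, -0.023, 0, 0, 0, 0], [0.036, -0.023, 0, 0, 0, 0], [0.036, -0.023, 0, 0, 0, 0], [0.036, -0.023, 0, 0, 0, 0], [0.036, -0.023, 0, 0, 0, 0], [0.036, -0.023, 0, 0, 0, 0]]}' | python3 steer.py .045
echo '{"deltas": [[0.036, -0.023, 0, 0, 0, 0], [0.036, -0.023, 0, 0, 0, 0], [0.036, -0.023, 0, 0, 0, 0], [0, 0, 0, 0, 0, 0.143], [0, 0, 0, 0, 0, 0.143], [0, 0, 0, 0, 0, 0.143], [0, 0, 0, 0, 0, 0.143], [0, 0, 0, 0, 0, 0.143], [0, 0, 0, 0, 0, 0], [0, 0, 0, 0, 0, 0]]}' | python3 steer.py
cat >> h.py <<'E'
def goto(x,y,z,yaw):
    s=telemetry.sense(); R=Ro.from_euler("xyz",s["eef_rot"]); 
    print("t",s["clock"],"q",np.round(s["joint_positions"],2),"pos",np.round(s["tool_pos"],4),"rot",np.round(s["eef_rot"],3))
    print("tool delta",np.round(R.inv().apply(np.array([x,y,z])-s["tool_pos"]),4),"rotvec",np.round((R.inv()*Ro.from_euler("xyz",[np.pi,0,yaw])).as_rotvec(),4))
E
python3 -c "
from h import *
goto(.630,-.2045,.12,-.4206)"
```

```text
clock: 1.3
tool_pos: [0.5438, -0.3036, 0.2499]
eef_rot: [-3.141, 0.001, 0.293]
force: [0.4, -0.4, 0.0]
width: 0.0449
finger_force: 0.0
clock: 2.3
tool_pos: [0.6265, -0.2077, 0.2499]
eef_rot: [3.141, 0.001, -0.419]
force: [-1.0, 0.3, 0.3]
width: 0.0447
finger_force: 0.0
t 2.3 q [ 0.12  0.51  0.19  1.77 -0.12  0.87 -1.63] pos [ 0.6265 -0.2077  0.2499] rot [ 3.141e+00  1.000e-03 -4.190e-01]
tool delta [ 0.002  -0.0044  0.1299] rotvec [0.0003 0.0008 0.0017]
```

```bash
echo '{"deltas": [[0.002, -0.0044, 0.03, 0, 0, 0], [0, 0, 0.03, 0, 0, 0], [0, 0, 0.03, 0, 0, 0], [0, 0, 0.03, 0, 0, 0], [0, 0, 0.03, 0, 0, 0], [0, 0, 0.02, 0, 0, 0], [0, 0, 0.01, 0, 0, 0], [0, 0, 0, 0, 0, 0], [0, 0, 0, 0, 0, 0]]}' | python3 steer.py
echo '{"deltas": [[0, 0, 0, 0, 0, 0], [0, 0, 0, 0, 0, 0], [0, 0, 0, 0, 0, 0], [0, 0, 0, 0, 0, 0], [0, 0, 0, 0, 0, 0], [0, 0, 0, 0, 0, 0]]}' | python3 steer.py 0
python3 -c "
from h import *
goto(.6111,-.2515,.07,-.4206)
cv2.imwrite('pics/top1.png',eyes.capture('top')[:,:,::-1])"
```

```text
clock: 3.2
tool_pos: [0.631, -0.2051, 0.071]
eef_rot: [-3.141, -0.001, -0.422]
force: [0.3, 0.2, 0.6]
width: 0.045
finger_force: 0.0
clock: 3.8
tool_pos: [0.6312, -0.205, 0.0718]
eef_rot: [-3.141, -0.002, -0.422]
force: [-1.0, 0.5, 6.4]
width: 0.0147
finger_force: 59.2
t 3.8 q [ 0.16  0.74  0.13  1.86 -0.17  0.55 -1.59] pos [ 0.6312 -0.205   0.0718] rot [-3.141e+00 -2.000e-03 -4.220e-01]
tool delta [0.0007 0.0506 0.0018] rotvec [-0.0003 -0.0021 -0.0011]
```

```bash
echo '{"deltas": [[0, 0.005, 0, 0, 0, 0], [0, 0.005, 0, 0, 0, 0], [0, 0.005, 0, 0, 0, 0], [0, 0.005, 0, 0, 0, 0], [0, 0.005, 0, 0, 0, 0], [0, 0.005, 0, 0, 0, 0], [0, 0.005, 0, 0, 0, 0], [0, 0.005, 0, 0, 0, 0], [0, 0.005, 0, 0, 0, 0], [0, 0.0055, 0, 0, 0, 0], [0, 0, 0, 0, 0, 0], [0, 0, 0, 0, 0, 0]]}' | python3 steer.py
python3 -c "
from h import *
goto(.6111,-.2515,.07,-.4206)"
echo '{"deltas": [[0, 0, 0, 0, 0, 0], [0, 0, 0, 0, 0, 0], [0, 0, 0, 0, 0, 0], [0, 0, 0, 0, 0, 0]]}' | python3 steer.py .045
echo '{"deltas": [[0, 0, -0.03, 0, 0, 0], [0, 0, -0.03, 0, 0, 0], [0, 0, -0.04, 0, 0, 0], [0, -0.04, -0.04, 0, 0, 0], [0, -0.045, 0, 0, 0, 0], [0, -0.045, 0, 0, 0, 0], [0, -0.045, 0, 0, 0, 0], [0, -0.045, 0, 0, 0, 0]]}' | python3 steer.py .085
python3 -c "
from h import *
goto(.586,.172,.2,-2.23)
i=eyes.capture('top')[:,:,::-1]; cv2.imwrite('pics/top2.png',i)
cv2.imwrite('pics/ctrl2.png',cv2.resize(i[205:290,370:470],(700,595),interpolation=cv2.INTER_CUBIC))"
```

```text
clock: 5.05
tool_pos: [0.6105, -0.2516, 0.0718]
eef_rot: [3.141, -0.003, -0.422]
force: [-1.2, -1.0, 5.8]
width: 0.0149
finger_force: 59.4
t 5.05 q [ 0.24  0.74  0.12  1.87 -0.16  0.54 -1.53] pos [ 0.6105 -0.2516  0.0718] rot [ 3.141e+00 -3.000e-03 -4.220e-01]
tool delta [ 0.0005 -0.0004  0.0018] rotvec [ 0.0002 -0.0026 -0.0014]
clock: 5.45
tool_pos: [0.6095, -0.2506, 0.0701]
eef_rot: [3.142, 0.0, -0.422]
force: [0.5, 0.4, -0.2]
width: 0.0453
finger_force: 0.0
clock: 6.25
tool_pos: [0.6982, -0.0526, 0.2057]
eef_rot: [-3.142, 0.0, -0.422]
force: [0.8, 0.2, -0.1]
width: 0.0849
finger_force: 0.0
t 6.25 q [-0.1   0.61  0.17  1.71 -0.13  0.83 -1.86] pos [ 0.6982 -0.0526  0.2057] rot [-3.142  0.    -0.422]
tool delta [-0.1944 -0.1589  0.0057] rotvec [1.0000e-04 1.0000e-04 1.8077e+00]
```

View pics/ctrl2.png

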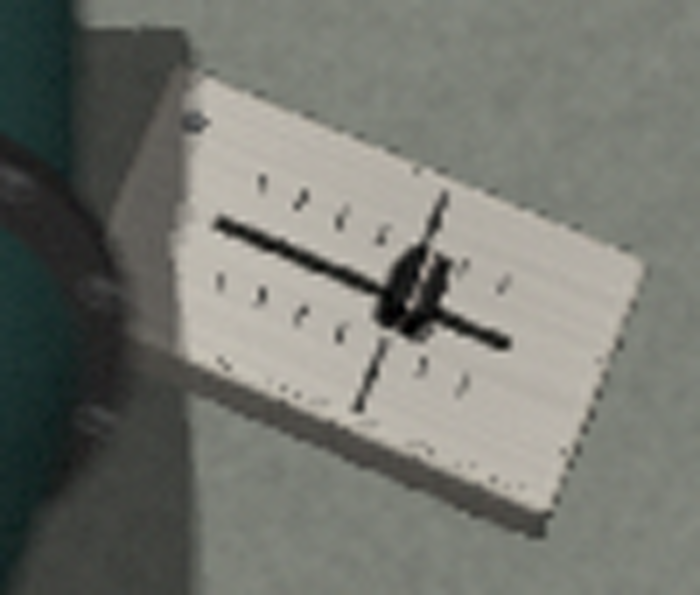

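The picture shows the white line at about (420,281), level with the long mark ends (445,192) and (360,408) once parallax is allowed for. I'll check that numerically and then go above the cap with the last joint turned back.

```bash
python3 -c "
from h import *
f=lambda u,v:((u+.5)/7-.5+370,(v+.5)/7-.5+205)
g=plane('top',f(420,281),.0795)[:2]-np.array([.6111,-.2515]); print(g, 'travel',.03+g@[.4089,.9126])"
echo '{"deltas": [[-0.0324, -0.0265, 0, 0, 0, 0], [-0.0324, -0.0265, 0, 0, 0, 0], [-0.0324, -0.0265, 0, 0, 0, 0], [-0.0324, -0.0265, 0, 0, 0, 0], [-0.0324, -0.0265, 0, 0, 0, 0], [-0.0324, -0.0265, 0, 0, 0, 0], [0, 0, 0, 0, 0, -0.149], [0, 0, 0, 0, 0, -0.149], [0, 0, 0, 0, 0, -0.149], [0, 0, 0, 0, 0, -0.149], [0, 0, 0, 0, 0, -0.149], [0, 0, 0, 0, 0, -0.149]]}' | python3 steer.py
echo '{"deltas": [[0, 0, 0, 0, 0, -0.149], [0, 0, 0, 0, 0, -0.149], [0, 0, 0, 0, 0, -0.149], [0, 0, 0, 0, 0, -0.149], [0, 0, 0, 0, 0, -0.149], [0, 0, 0, 0, 0, -0.149], [0, 0, 0, 0, 0, -0.149], [0, 0, 0, 0, 0, -0.149], [0, 0, 0, 0, 0, -0.149], [0, 0, 0, 0, 0, -0.149], [0, 0, 0, 0, 0, -0.149], [0, 0, 0, 0, 0, -0.149]]}' | python3 steer.py
echo '{"deltas": [[0, 0, 0, 0, 0, -0.149], [0, 0, 0, 0, 0, -0.149], [0, 0, 0, 0, 0, -0.149], [0, 0, 0, 0, 0, -0.149], [0, 0, 0, 0, 0, -0.149], [0, 0, 0, 0, 0, -0.149], [0, 0, 0, 0, 0, -0.149], [0, 0, 0, 0, 0, -0.149], [0, 0, 0, 0, 0, -0.149], [0, 0, 0, 0, 0, -0.149], [0, 0, 0, 0, 0, -0.149], [0, 0, 0, 0, 0, -0.149]]}' | python3 steer.py
python3 -c "
from h import *
goto(.586,.172,.140,-2.23)"
```

```text
[-0.00090773  0.00055496] travel 0.030135281168718282
clock: 7.5
tool_pos: [0.5854, 0.17, 0.2055]
eef_rot: [3.142, 0.0, 0.478]
force: [0.0, 0.2, 0.1]
width: 0.0849
finger_force: 0.0
clock: 8.7
tool_pos: [0.5855, 0.1698, 0.2054]
eef_rot: [-3.141, 0.0, 2.266]
force: [0.3, 0.6, -0.4]
width: 0.0848
finger_force: 0.0
clock: 9.9
tool_pos: [0.5856, 0.1696, 0.2053]
eef_rot: [-3.142, -0.001, -2.23]
force: [0.7, 0.3, 0.7]
width: 0.0847
finger_force: 0.0
t 9.9 q [ 0.31  0.71 -1.01  1.88  0.73  0.98  1.44] pos [0.5856 0.1696 0.2053] rot [-3.142e+00 -1.000e-03 -2.230e+00]
tool delta [-0.0022  0.0012  0.0653] rotvec [-0.0001 -0.0008  0.0003]
```

```bash
echo '{"deltas": [[-0.0022, 0.0012, 0.015, 0, 0, 0], [0, 0, 0.015, 0, 0, 0], [0, 0, 0.015, 0, 0, 0], [0, 0, 0.012, 0, 0, 0], [0, 0, 0.008, 0, 0, 0], [0, 0, 0, 0, 0, 0], [0, 0, 0, 0, 0, 0]]}' | python3 steer.py
echo '{"deltas": [[0, 0, 0, 0, 0, 0], [0, 0, 0, 0, 0, 0], [0, 0, 0, 0, 0, 0], [0, 0, 0, 0, 0, 0], [0, 0, 0, 0, 0, 0], [0, 0, 0, 0, 0, 0]]}' | python3 steer.py 0
python3 -c "
from h import *
goto(.586,.172,.140,-2.23);s=telemetry.sense();print(s['force'],s['moment'])"
```

```text
clock: 10.6
tool_pos: [0.5862, 0.1731, 0.1407]
eef_rot: [3.142, 0.0, -2.235]
force: [1.2, -0.0, 0.5]
width: 0.0852
finger_force: 0.0
clock: 11.2
tool_pos: [0.5871, 0.1725, 0.1418]
eef_rot: [-3.139, 0.001, -2.236]
force: [-0.0, -1.6, 4.8]
width: 0.0453
finger_force: 60.6
t 11.2 q [ 0.26  0.78 -0.94  1.92  0.82  0.88  1.36] pos [0.5871 0.1725 0.1418] rot [-3.139e+00  1.000e-03 -2.236e+00]
tool delta [0.001  0.0006 0.0018] rotvec [-0.0022  0.0007 -0.006 ]
[-0.00799324 -1.57130828  4.84664994] [-0.37856248 -0.08327277 -0.01790014]
```

Gripped, with the opening reading 45 mm and 60 N. Screwing down clockwise while following the thread.

```bash
echo '{"deltas": [[0, 0, 0.0001, 0, 0, 0.12], [0, 0, 0.0001, 0, 0, 0.12], [0, 0, 0.0001, 0, 0, 0.12], [0, 0, 0.0001, 0, 0, 0.12], [0, 0, 0.0001, 0, 0, 0.12], [0, 0, 0.0001, 0, 0, 0.12], [0, 0, 0.0001, 0, 0, 0.12], [0, 0, 0.0001, 0, 0, 0.12], [0, 0, 0.0001, 0, 0, 0.12], [0, 0, 0.0001, 0, 0, 0.12], [0, 0, 0, 0, 0, 0], [0, 0, 0, 0, 0, 0]]}' | python3 steer.py
python3 -c "
from h import *
goto(.586,.172,.140,-2.23);s=telemetry.sense();print(s['force'],s['moment'])"
```

```text
clock: 12.4
tool_pos: [0.5876, 0.1709, 0.1406]
eef_rot: [-3.139, 0.003, 2.849]
force: [1.7, -4.5, 6.9]
width: 0.0454
finger_force: 61.2
t 12.4 q [ 0.09  0.67 -0.65  1.93  0.6   0.74  0.36] pos [0.5876 0.1709 0.1406] rot [-3.139e+00  3.000e-03  2.849e+00]
tool delta [0.0018 0.0006 0.0006] rotvec [-0.0039  0.0013 -1.2045]
[ 1.67385174 -4.47231198  6.93114668] [-1.05720888 -0.29085166 -0.0649938 ]
```

```bash
echo '{"deltas": [[0, 0, 0.0001, 0, 0, 0.1], [0, 0, 0.0001, 0, 0, 0.1], [0, 0, 0.0001, 0, 0, 0.1], [0, 0, 0.0001, 0, 0, 0.1], [0, 0, 0.0001, 0, 0, 0.1], [0, 0, 0.0001, 0, 0, 0.1], [0, 0, 0.0001, 0, 0, 0.1], [0, 0, 0.0001, 0, 0, 0.1], [0, 0, 0, 0, 0, 0]]}' | python3 steer.py
python3 -c "
from h import *
goto(.586,.172,.140,2.849);s=telemetry.sense();print(s['force'],s['moment'])
i=eyes.capture('top')[:,:,::-1]; cv2.imwrite('pics/top3.png',i)"
```

```text
clock: 13.3
tool_pos: [0.5869, 0.17, 0.1398]
eef_rot: [-3.14, 0.004, 2.047]
force: [-0.6, -6.0, 9.1]
width: 0.0454
finger_force: 61.4
t 13.3 q [-0.05  0.62 -0.43  1.94  0.42  0.67 -0.27] pos [0.5869 0.17   0.1398] rot [-3.14   0.004  2.047]
tool delta [ 0.0022  0.0002 -0.0002] rotvec [-0.003   0.0035 -0.8022]
[-0.57168871 -6.03032016  9.1069643 ] [-1.32152893  0.05475367 -0.08128885]
```

```bash
for k in 1; do echo '{"deltas": [[0, 0, 0.00005, 0, 0, 0.06], [0, 0, 0.00005, 0, 0, 0.06], [0, 0, 0.00005, 0, 0, 0.06], [0, 0, 0.00005, 0, 0, 0.06], [0, 0, 0.00005, 0, 0, 0.06], [0, 0, 0, 0, 0, 0]]}' | python3 steer.py; done
python3 -c "
from h import *
s=telemetry.sense();print(s['eef_rot'],s['force'],s['moment'])"
```

```text
clock: 13.95
tool_pos: [0.5864, 0.1699, 0.1395]
eef_rot: [-3.141, 0.004, 1.748]
force: [-1.2, -6.3, 9.7]
width: 0.0449
finger_force: 61.5
[-3.14057447  0.00424115  1.74752441] [-1.16705091 -6.26288229  9.68642899] [-1.33262077  0.18914948 -0.04293284]
```

```bash
echo '{"deltas": [[0, 0, 0.00005, 0, 0, 0.06], [0, 0, 0.00005, 0, 0, 0.06], [0, 0, 0.00005, 0, 0, 0.06], [0, 0, 0.00005, 0, 0, 0.06], [0, 0, 0.00005, 0, 0, 0.06], [0, 0, 0, 0, 0, 0]]}' | python3 steer.py
python3 -c "
from h import *
s=telemetry.sense();print(s['eef_rot'],s['force'],s['moment'])"
```

```text
clock: 14.55
tool_pos: [0.586, 0.1699, 0.1392]
eef_rot: [-3.141, 0.004, 1.448]
force: [-1.7, -6.3, 10.0]
width: 0.0454
finger_force: 61.6
[-3.14115452  0.0043645   1.44759828] [-1.67481024 -6.27136703 10.02795475] [-1.33070649  0.33884354 -0.05552395]
```

```bash
echo '{"deltas": [[0, 0, 0.00005, 0, 0, 0.06], [0, 0, 0.00005, 0, 0, 0.06], [0, 0, 0.00005, 0, 0, 0.06], [0, 0, 0.00005, 0, 0, 0.06], [0, 0, 0.00005, 0, 0, 0.06], [0, 0, 0, 0, 0, 0]]}' | python3 steer.py
python3 -c "
from h import *
s=telemetry.sense();print(s['eef_rot'],s['force'],s['moment'])"
```

```text
clock: 15.15
tool_pos: [0.5856, 0.17, 0.1389]
eef_rot: [3.142, 0.004, 1.148]
force: [-1.7, -6.1, 9.9]
width: 0.0449
finger_force: 61.6
[3.14154253 0.00435676 1.14778378] [-1.73152784 -6.12788942  9.94503924] [-1.31292982  0.45224064 -0.0334936 ]
```

```bash
echo '{"deltas": [[0, 0, 0.00005, 0, 0, 0.06], [0, 0, 0.00005, 0, 0, 0.06], [0, 0, 0.00005, 0, 0, 0.06], [0, 0, 0.00005, 0, 0, 0.06], [0, 0, 0.00005, 0, 0, 0.06], [0, 0, 0, 0, 0, 0]]}' | python3 steer.py
python3 -c "
from h import *
s=telemetry.sense();print(s['eef_rot'],s['force'],s['moment'],s['joint_positions'])"
```

```text
clock: 15.75
tool_pos: [0.5852, 0.1702, 0.1386]
eef_rot: [3.141, 0.004, 0.848]
force: [-1.8, -5.6, 11.7]
width: 0.0453
finger_force: 61.6
[3.14101544 0.00425689 0.84790611] [-1.76998834 -5.64687214 11.71960072] [-1.13375444  0.54419135 -0.06074682] [-0.28380376  0.59241216 -0.10557205  1.94991458  0.10750389  0.60808613
 -1.18293207]
```

```bash
echo '{"deltas": [[0, 0, 0.00005, 0, 0, 0.05], [0, 0, 0.00005, 0, 0, 0.05], [0, 0, 0.00005, 0, 0, 0.05], [0, 0, 0.00005, 0, 0, 0.05], [0, 0, 0, 0, 0, 0]]}' | python3 steer.py
python3 -c "
from h import *
s=telemetry.sense();print(s['eef_rot'],s['force'],s['moment'])"
```

```text
clock: 16.25
tool_pos: [0.585, 0.1705, 0.1384]
eef_rot: [3.14, 0.004, 0.651]
force: [-2.1, -6.5, 10.1]
width: 0.0452
finger_force: 61.5
[3.14028325 0.00418739 0.65057718] [-2.0633009  -6.50130525 10.14341345] [-1.11517721  0.62525823  0.24126208]
```

```bash
echo '{"deltas": [[0, 0, 0.00005, 0, 0, 0.05], [0, 0, 0.00005, 0, 0, 0.05], [0, 0, 0.00005, 0, 0, 0.05], [0, 0, 0.00005, 0, 0, 0.05], [0, 0, 0, 0, 0, 0]]}' | python3 steer.py
python3 -c "
from h import *
s=telemetry.sense();print(s['eef_rot'],s['force'],s['moment'],s['joint_positions'])"
```

```text
clock: 16.75
tool_pos: [0.5867, 0.1715, 0.1382]
eef_rot: [3.138, -0.0, 0.459]
force: [-0.2, -4.8, 7.6]
width: 0.0454
finger_force: 61.8
[ 3.13794075e+00 -2.43037863e-04  4.58742728e-01] [-0.2332603  -4.78670063  7.63099727] [-1.04064878 -0.02184534  1.45751041] [-0.36317695  0.59209062  0.00416071  1.95240712  0.00229269  0.59649728
 -1.4736756 ]
```

The wrist moment rose to 1.46 N m, starting at a yaw of about 0.65, so the cap has bottomed and the pads slipped a little. I'll dwell briefly, then back off a quarter turn plus the small wind-up.

```bash
echo '{"deltas": [[0, 0, 0, 0, 0, 0], [0, 0, 0, 0, 0, 0], [0, 0, -0.0001, 0, 0, -0.1], [0, 0, -0.0001, 0, 0, -0.1], [0, 0, -0.0001, 0, 0, -0.1], [0, 0, -0.0001, 0, 0, -0.1], [0, 0, -0.0001, 0, 0, -0.1], [0, 0, -0.0001, 0, 0, -0.1], [0, 0, -0.0001, 0, 0, -0.1], [0, 0, -0.0001, 0, 0, -0.1]]}' | python3 steer.py
python3 -c "
from h import *
s=telemetry.sense();print(s['eef_rot'],s['force'],s['moment'])"
echo '{"deltas": [[0, 0, -0.0001, 0, 0, -0.1], [0, 0, -0.0001, 0, 0, -0.1], [0, 0, -0.0001, 0, 0, -0.1], [0, 0, -0.0001, 0, 0, -0.1], [0, 0, -0.0001, 0, 0, -0.1], [0, 0, -0.0001, 0, 0, -0.1], [0, 0, -0.0001, 0, 0, -0.1], [0, 0, -0.0001, 0, 0, -0.09], [0, 0, 0, 0, 0, 0], [0, 0, 0, 0, 0, 0], [0, 0, 0, 0, 0, 0]]}' | python3 steer.py
python3 -c "
from h import *
s=telemetry.sense();print(s['eef_rot'],s['force'],s['moment'])
t=eyes.capture('top')[:,:,::-1]; S=eyes.capture('scene')[:,:,::-1]
z=cv2.INTER_CUBIC
cv2.imwrite('pics/end.png',np.hstack([cv2.resize(t[225:275,223:273],(400,400),interpolation=z),cv2.resize(S[195:245,340:390],(400,400),interpolation=z)]))"
```

```text
clock: 17.75
tool_pos: [0.5864, 0.1718, 0.139]
eef_rot: [3.141, 0.001, 1.254]
force: [-1.3, -3.8, 7.3]
width: 0.0452
finger_force: 61.8
[3.14090991e+00 7.62669301e-04 1.25350441e+00] [-1.34276685 -3.77381989  7.33834763] [-0.7244462   0.15123107 -0.08207003]
clock: 18.85
tool_pos: [0.586, 0.1718, 0.1397]
eef_rot: [-3.141, 0.001, 2.04]
force: [-1.2, -3.6, 7.9]
width: 0.0453
finger_force: 61.9
[-3.14057766e+00  1.19213072e-03  2.04013021e+00] [-1.19924346 -3.58842563  7.9414515 ] [-0.72408465  0.24511585  0.00827074]
```

View pics/end.png

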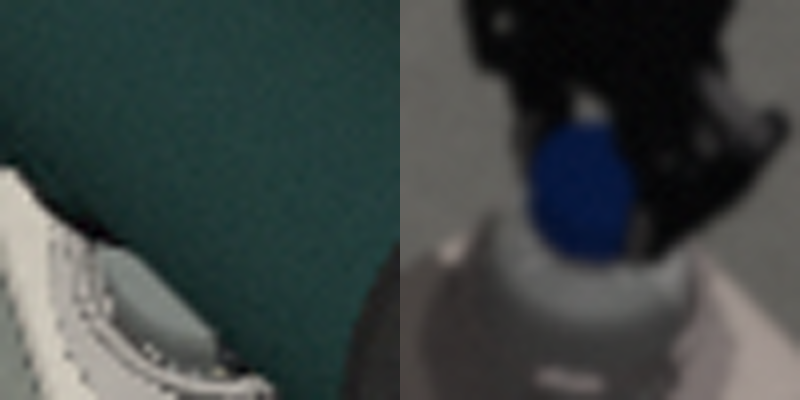

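The picture shows the fingers still on the blue cap in the scene view, at about (585,190); the arm hides it in the top view. The tool backed off 1.58 rad from the stop at low torque, and the grip is 62 N. I'm handing the job in.

```bash
python3 -c "
from plant import robot, eyes, ticket, telemetry
print(ticket.finish_job())"
```

```text
the job is handed in; nothing more can be done
None
```

The job is handed in: the fader measured 0.030 m (the long mark), the cap was screwed down until the wrist moment showed its stop, then backed off about 90° by the tool's rotation, and the gripper still holds it with about 62 N; the final cap angle could not be confirmed by camera, and no verdict was returned.

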